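Shut the tilt-out bin and bolt it with its pin

ROBOT

A 6-joint arm with a two-finger parallel gripper is mounted at the origin on the work surface. World frame = base frame: x ahead of the robot, y to its left, z up, the work surface at z = 0. Lengths are in mm, angles in degrees, forces in N, time in s.
With the tool pointing down it reaches from about 300 to 850 mm from the base axis. Payload 4.2 kg.
Tool frame: the origin (TCP) lies midway between the tips of the shut fingers; the grasp point (between the pads) lies 19 mm behind it (env.grasp_offset is the distance from the TCP to the grasp point, in mm); z points along the fingers, y is the line along which they close (so a half turn about z gives the same grasp; the last joint's range is limited). The gripper opens to 91 mm and grips with 3 to 60 N. Pads are 32 mm wide; open, the fingers measure 118 mm over their backs; the gripper's body (76 mm by 178 mm) begins 60 mm behind the grasp point.
Start: joints at [66.921, 18.312, 89.639, -0, 72.044, -1.146], TCP at [214.777, 533.399, 213.976] pointing down, gripper open.
Joint ranges: [-177.97, 177.97], [-48.28, 115.42], [12.27, 149.76], [-77.06, 257.06], [2.81, 150.46], [-146.56, 146.56]. Speed limits (degrees/s): [147.25, 147.25, 180, 180, 180, 180].

INTERFACE

Orientations are given as [roll, pitch, yaw] about the fixed x, y, z axes, in that order (R = Rz(yaw) Ry(pitch) Rx(roll)).
In Python, from workcell import env, optics gives the robot as it stands. The module is installed in compiled form; this text tells all that it offers.
- The arm moves only by the tool send_rows, never from a script. Its argument "targets" is a list that holds one entry, the list of rows, each a list of 7 numbers: the turn, a rotation vector about the world's x, y, z scaled (see below), then the shift along the world's x, y, z scaled (see below), then the closure, from -1 (fully open) to 1 (shut). In form: [[[rx, ry, rz, x, y, z, gripper], ...]]. A call has 1 to 12 rows; each row shifts and turns the commanded pose from where the row before left it; what a row does not reach is not made up. The controller multiplies each number of a shift by 0.2 m and each number of a turn by pi/2 rad. A row lasts 1/10 s, in which the tool goes at most 50 mm and 8.59 degrees, less where a joint would pass 70% of its speed; a pose out of reach is approached as far as the arm can. A call with a number of a shift or a turn outside -1 to 1 is refused whole. A call with a gripper value outside its range is refused whole. The fingers move at their own pace and stop on an object; "grip_force" is the grip in N (left out, the last holds). Time passes only in rows, so rows that do not move let the fingers close. It gives the time, the measured TCP pose, the force, the opening and the grip force at its end, in the units of the state.
- env.state(): the state, without advancing time (a new reading comes with each control period).
- optics.grab_frame(name): name is "scene" or "top"; returns (picture, depth): 384x512x3 uint8, red, green, blue; 384x512 float32, mm along the optical axis (not along the pixel's ray), 0 where there is no reading.
- optics.camera_info(name): a dict with "camera_matrix" (3x3 intrinsics, pixels), "k1" (the pictures are not rectified: a ray, as slopes to the right and down, at radius r is drawn at 1 + k1 r^2 times it, then the intrinsics apply), "R" (3x3) and "t" (3): a world point X has camera coordinates R X + t. Camera axes: x right, y down, z forward; pixel columns grow to the right and rows downward; lengths in mm; the calibration is good to about 2 mm. A picture is of the moment at which its call begins. camera_info takes no time and is no camera call.
- env.job_done(): hands the job in; it is judged then, once.
Trained networks look in the newest picture that a camera, given by its name, has taken for a name from the list of things; names that differ only in an ending like _2 or _b are one class to them, and where a whole thing is asked for, a point or a joint stands for the part that bears it (a point fixed in the world has none). Each returns a list of dicts, best first, with "conf" (0 to 1); they miss things now and then, are a little off and sometimes report something else, mostly with a low value. They report only what shows in the picture. A call takes as long as a camera call. They do not tell look-alikes from the thing itself.
- optics.silhouettes(camera, name): "mask" (384x512 bool, what is visible of it) and "at" ([column, row] in pixels, amid what is visible of it).
- optics.place_of(camera, name): "at" ([column, row] in pixels: a listed point, or the origin of a listed thing).
The state is a dict: "time_s": time; "qpos": joint angles; "qvel": joint speeds; "effort": joint torques, N m; "ee_pos": TCP position; "ee_rot": TCP orientation; "force": force on the tool from outside, world axes, zero at the start; "torque": the same for the moment, N m; "gripper_width": finger opening in mm; "gripper_force": force on a finger pad.
Only numpy, scipy, OpenCV 4.12 (cv2) and the standard library are available. Lean on these libraries where they do the work, as an engineer would, in place of code of your own. Each camera call takes 0.05 s, during which the arm holds its last target. There are 200 camera calls.

TASK

The blue tilt-out bin on the shelf is hanging open. Swing it fully shut in its frame, lay the steel T-shaped locking pin in the two notched brackets on top of the frame, and slide it through the bin's eyelet until its crossbar is home against the outer bracket. Leave the glass bauble and the white figurine standing where they are.

Things in the scene. Friction and masses are not known exactly. Their poses are not given: they have to be found in the camera images.
- frame: White fixed frame of the bin, 136 deep (x) x 240 wide (y) x 140 high (mm). Origin: centre of its underside; z up, open front -x (to the robot). Open on top between a front rail (x -62..-27, z 130..140) and a rear rail; for y 0..120 a ledge reaches forward to x=-105 and carries two upturned steel V brackets: inner y 5..20, outer y 95..110, notch 40 wide at its top (z 175), centre x=-80.
- bracket_line (a point): Point on the line where the pin's axis lies in the V brackets, at the outer (+y) face of the outer bracket: frame (-80, 110, 165) mm. The line runs along the frame's y. The shoulder of the pin's crossbar comes to this face when home. 25 mm of free height below the line between the brackets. Axes as the frame.
- bin (a joint): Tilt of the blue plastic bin, rad: 0 shut (hard stop), up to 0.52 hanging out to the frame's -x. Hinge along y at frame x=-60, z=10 mm. Stiff: stays where it is left, moves with 2 to 6 N at the top. Front panel 208 wide, 6 thick, when shut x -72..-66, z 10..128 mm in the frame.
- eyelet (a point): Centre of the 18 mm round hole in a 34 x 34 x 10 mm lug standing on top of the bin's front panel; hole axis along the frame's y, mouths chamfered. Tilts with the bin; when shut it is at frame (-80, -30, 165) mm, in line with the brackets (lug y -35..-25). Axes as the frame when shut.
- pin: Loose steel T-shaped locking pin, 0.16 kg, lying flat: round shank 14 mm thick, 170 long, with a flat crossbar 16 x 44 x 14 mm. Origin on the underside at mid-shank, axis 7 mm above it. Own +x runs to the tapered tip (x=85); crossbar x -101..-85, 44 along y. When home the tip points to the frame's -y and the origin is at frame y=25.
- pin_tip (a point): Centre of the tip end of the pin (own x=85 mm, on the axis); the last 12 mm taper from 14 to 8 mm thick. Axes as the pin.
- bauble: Silver glass bauble, 68 mm across, 86 high, in a small card ring. Origin at its underside. Leave it alone.
- figurine: White ceramic figurine, 56 mm across at the foot, 114 high. Origin at the centre of its underside. Leave it alone.
Not all that is in view belongs to the job. What is shaped like the pin but yellow is not meant.

How it is judged:
By the outcome, as a careful person would: the job done as asked, in the order asked, and still so for the second after the job is handed in, with the robot touching nothing.
It also fails if it takes over 64 s, if anything falls off the work surface, if the arm or the gripper's body presses on something with over 40 N, if the wrist force passes 120 N, or if a joint passes its speed limit or range.

## Working session

There is one attempt and no reset: what is moved stays moved. The work goes in short steps, Python scripts to look and compute and a tool call to move; the robot and the scene stay as the last step left them, time stands still between calls to the robot, and variables do not carry over. Pictures are saved under pics/ and viewed, at most 10 in all, crops included, and the job is handed in when it is done.

Besides the shell and the picture viewer there is one more tool, called as name(argument=value, ...), one argument or row to a line, values as JSON. send_rows: Moves the arm, as the interface text tells. Its arguments: {"type":"object","properties":{"targets":{"type":"array"},"grip_force":{"type":"number"}},"required":["targets"]}

```bash
mkdir -p pics; cat > h.py <<'E'
import numpy as np, cv2
from workcell import env, optics
def ci(c):
    i=optics.camera_info(c); return np.array(i["camera_matrix"]),i["k1"],np.array(i["R"]),np.array(i["t"]).ravel()
def ray(c,uv):
    K,k1,R,t=ci(c)
    p=cv2.undistortPoints(np.array(uv,float).reshape(-1,1,2),K,np.array([k1,0,0,0.]))[:,0]
    return np.c_[p,np.ones(len(p))]
def world(c,uv,d):
    K,k1,R,t=ci(c); return (ray(c,uv)*np.array(d,float).reshape(-1,1)-t)@R
def atz(c,uv,z):
    K,k1,R,t=ci(c); r=ray(c,uv)@R; o=-R.T@t
    return o+r*((z-o[2])/r[:,2:])
def proj(c,X):
    K,k1,R,t=ci(c); return cv2.projectPoints(np.array(X,float).reshape(-1,1,3),cv2.Rodrigues(R)[0],t,K,np.array([k1,0,0,0.]))[0][:,0]
E
cat > a.py <<'E'
from h import *
ims=[]
for c in("scene","top"):
    p,d=optics.grab_frame(c); ims.append(p); np.savez(f"{c}0.npz",p=p,d=d)
    K,k1,R,t=ci(c); print(c,K[0,0],k1,(-R.T@t).round(),R[2].round(2))
    for n in("frame","bin","eyelet","bracket_line","pin","pin_tip","bauble","figurine"):
        for o in optics.place_of(c,n)[:3]:
            u=np.array(o["at"]);i=u.round().astype(int).clip(0,[511,383]);dd=d[i[1],i[0]]
            print(c,n,round(o["conf"],2),u.round(1),world(c,[u],[dd]).round(0)[0] if dd else None)
    cv2.imwrite(f"pics/{c}0.png",cv2.resize(p[...,::-1],None,fx=1.5,fy=1.5))
print(env.state()); print(env.grasp_offset)
E
python3 a.py
```

```text
scene 395.6999309237546 -0.0071259942590015625 [1270.  642.  692.] [-0.72 -0.45 -0.53]
scene frame 0.77 [159.9 224.1] [644. -63.  38.]Traceback (most recent call last):
  File "a.py", line 7, in <module>
    for o in optics.place_of(c,n)[:3]:
             ~~~~~~~~~~~~~~~^^^^^
ValueError: it knows: bauble, bracket_line, eyelet, figurine, frame, pin, pin_tip
```

```bash
sed -i 's/"bin",//' a.py; python3 a.py
```

```text
scene 395.6999309237546 -0.0071259942590015625 [1270.  642.  692.] [-0.72 -0.45 -0.53]
scene frame 0.61 [159.4 222.3] [645. -63.  45.]
scene eyelet 0.67 [169.6 162.5] [ 493. -147.  144.]
scene eyelet 0.53 [201.1 169.6] [504. -16. 161.]
scene bracket_line 0.8 [201.4 171.5] [508. -12. 158.]
scene pin 0.89 [285. 240.] [482. 250.   3.]
scene pin 0.68 [376.3 235.5] [340. 464.  11.]
scene pin 0.6 [309.3 208.1] [309. 243.  10.]
scene pin_tip 0.9 [251.9 237.3] [518. 163.  -0.]
scene pin_tip 0.74 [318.1 192.8] [212. 229.  11.]
scene pin_tip 0.69 [370.  219.8] [271. 424.   9.]
scene bauble 0.79 [289.6 291.8] [682. 367.  37.]
scene figurine 0.59 [237.2 287.7] [714. 245.  13.]
top 446.5241031761251 -0.14506500456565802 [ 265.  168. 1120.] [ 0.23 -0.   -0.97]
top frame 0.97 [346.2 162.5] [569. -79. 139.]
top eyelet 0.9 [380.6 189.9] [ 496. -146.  166.]
top bracket_line 0.81 [318.9 183.1] [516.  -8. 161.]
top pin 0.78 [342.2 264.2] [346. -83.  11.]
top pin 0.63 [212.5 219.4] [467. 239.  -4.]
top pin 0.63 [213.8 292.7] [282. 236.  13.]
top pin_tip 0.93 [235.3 199.5] [514. 180.  15.]
top pin_tip 0.8
[... 160 characters left out ...]
4] [675. 229.  56.]
{'time_s': 0.9, 'qpos': array([ 6.69215586e+01,  1.83126640e+01,  8.96376238e+01,  3.05409264e-04,
        7.20424285e+01, -1.14588652e+00]), 'qvel': array([-0.01342533,  0.08818905,  0.00555358,  0.07011712,  0.05753242,
        0.09324815]), 'effort': array([ 1.15646188e-03, -4.12341034e+01, -2.32233667e+01,  7.28927949e-02,
        3.74448497e-02, -6.68178856e-06]), 'ee_pos': array([214.7835755 , 533.42028458, 213.97760363]), 'ee_rot': array([ 1.79992712e+02, -1.44825401e-04,  1.58067351e+02]), 'force': array([-0.15902886,  0.48248145,  0.04623973]), 'torque': array([-0.00882822,  0.0219809 , -0.04204948]), 'gripper_force': 0.0, 'gripper_width': 90.93944330104274}
18.8
```

View pics/scene0.png

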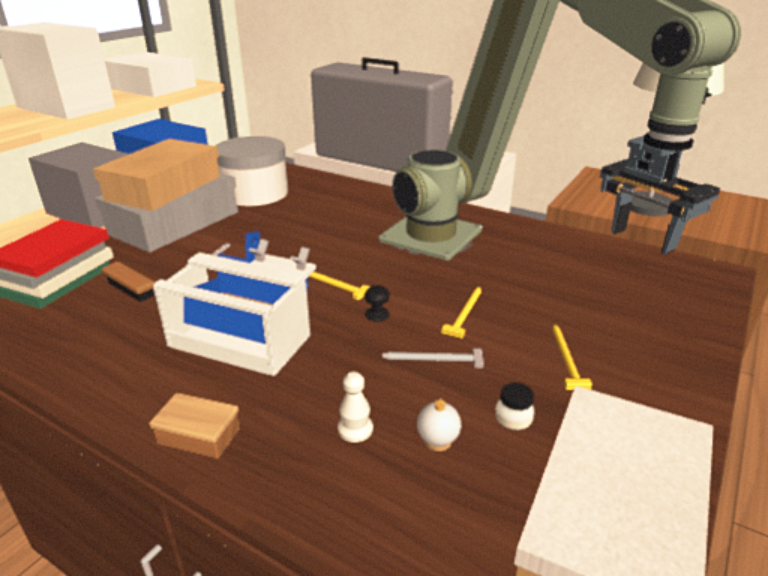

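View pics/top0.png

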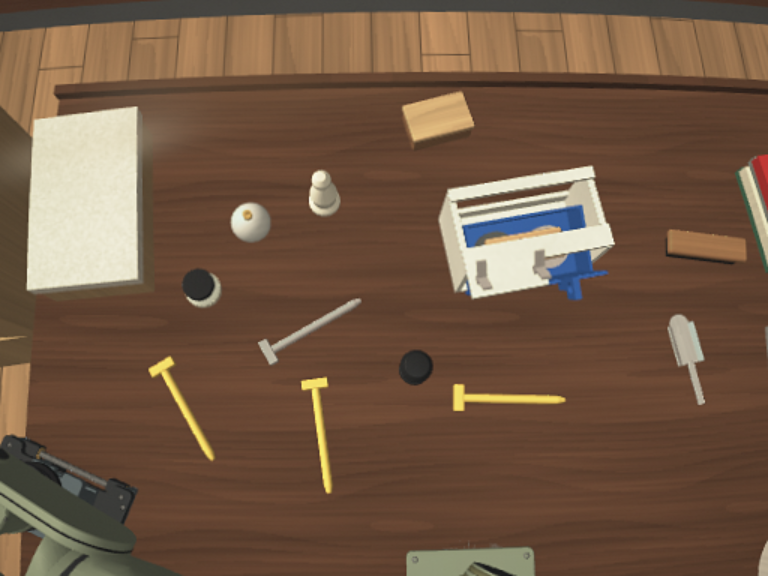

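The steel pin lies at scene (385–480, 357) and top (267,352)→(360,300). The three yellow pins at top (160,367), (315,383) and (460,398) are look-alikes. The bin hangs open toward the robot, with its lug at top (573,285). Next I'll make rectified crops to measure the frame and confirm the pin.

```bash
cat > b.py <<'E'
from h import *
def ortho(c,p,x0,x1,y0,y1,z,s):  # rows: x decreasing, cols: y decreasing
    xs=np.arange(x1,x0,-1/s); ys=np.arange(y1,y0,-1/s)
    X,Y=np.meshgrid(xs,ys,indexing='ij'); uv=proj(c,np.stack([X,Y,X*0+z],-1).reshape(-1,3)).reshape(*X.shape,2).astype(np.float32)
    return cv2.remap(p,uv[...,0],uv[...,1],cv2.INTER_LINEAR)
if __name__=="__main__":
    p=np.load("top0.npz")["p"]; d=np.load("top0.npz")["d"]
    A=ortho("top",p,440,680,-230,80,140,2)
    B=ortho("top",p,400,560,130,330,7,2)
    for s in range(0,A.shape[1],100): cv2.putText(A,str(80-s//2),(s,10),0,.35,(255,0,0))
    cv2.imwrite("pics/o1.png",A[...,::-1]); cv2.imwrite("pics/o2.png",B[...,::-1])
    # frame top-plane points
    v,u=np.mgrid[:384,:512]; W=world("top",np.c_[u.ravel(),v.ravel()],d.ravel())
    ok=(d.ravel()>0)&(W[:,0]>440)&(W[:,0]<700)&(W[:,1]>-240)&(W[:,1]<90)
    h=W[ok][:,2]; print(np.histogram(h,bins=np.arange(-10,200,6)))
    C=p.reshape(-1,3).astype(int)
    # steel pin colour mask
    m=(d.ravel()>0)&(W[:,0]>400)&(W[:,0]<560)&(W[:,1]>130)&(W[:,1]<330)&(C.min(1)>95)&(C.max(1)-C.min(1)<45)
    X=atz("top",np.c_[u.ravel(),v.ravel()][m],8)[:,:2]; n=m.sum()
    print(n,X.min(0),X.max(0),"depth z med",np.median(W[m][:,2]))
    c=X.mean(0); _,_,V=np.linalg.svd(X-c); a=V[0]*np.sign(V[0][0]); q=(X-c)@a
    sh=(q>np.percentile(q,30)); vx,vy,x0,y0=cv2.fitLine(X[sh].astype(np.float32),cv2.DIST_HUBER,0,.01,.01).ravel()
    a=np.array([vx,vy])*np.sign(vx); q=(X-[x0,y0])@a; print("yaw",np.degrees(np.arctan2(a[1],a[0])),"ends",[x0,y0]+a*q.max(),[x0,y0]+a*q.min(),q.ptp() if hasattr(q,'ptp') else np.ptp(q))
    print("origin", [x0,y0]+a*(q.max()-85))
E
python3 b.py
```

```text
(array([  84, 4493, 1839,  168,  183,  134,  100,  413,  514,  145,   77,
        163,   95,   97,  248,  149,   99,  114,  197,  159,   78,  122,
        122,  297, 1220, 1827,   32,   37,   81,  102,  138,   10,    0,
          0]), array([-10,  -4,   2,   8,  14,  20,  26,  32,  38,  44,  50,  56,  62,
        68,  74,  80,  86,  92,  98, 104, 110, 116, 122, 128, 134, 140,
       146, 152, 158, 164, 170, 176, 182, 188, 194]))
406 [408.83204044 168.38205584] [516.98613114 330.95108379] depth z med 13.471889648571661
yaw -60.911106 ends [515.65720909 169.17058186] [425.03084114 332.0683403 ] 186.41034839695013
origin [474.33310159 243.44923423]
```

View pics/o1.png

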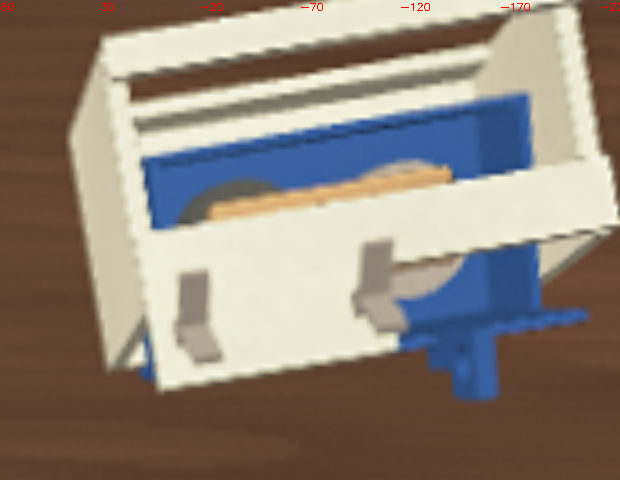

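View pics/o2.png

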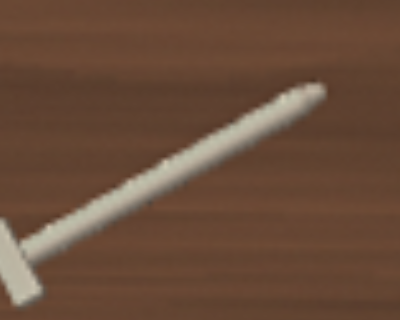

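The upper crop shows the frame rotated about +9°, with brackets at ortho (195,315) and (375,285) and the lug at (470,350). The lower crop confirms the grey steel T: tip at (322,88), shoulder at (22,252). It fits the description, unlike the yellow pins.

```bash
cat > c.py <<'E'
from h import *
from scipy.optimize import minimize
p=np.load("top0.npz")["p"]; d=np.load("top0.npz")["d"]
# frame top colour difference: signed step inside(white) vs outside along edges
g=p[...,2].astype(np.float32)-0  # blue channel: white high, wood low, blue mid
r=p[...,0].astype(np.float32)
g=np.minimum(g,r); g=cv2.GaussianBlur(g,(0,0),.6)
E=[((68,-110),(68,115),(1,0)),((-105,4),(-105,116),(-1,0)),((-100,120),(60,120),(0,1)),((-58,-120),(-30,-120),(0,-1)),((-27,-95),(-27,95),(1,0)),((-62,-100),(-62,-5),(-1,0)),]
def pts(q,off,z=140):
    x,y,a=q; c,s=np.cos(a),np.sin(a); o=[]
    for A,B,n in E:
        L=np.hypot(*(np.subtract(B,A))); t=np.linspace(0,1,int(L/2))[:,None]
        P=np.array(A)+(np.array(B)-A)*t+np.array(n)*off; o.append(P)
    P=np.vstack(o); return np.c_[x+c*P[:,0]-s*P[:,1],y+s*P[:,0]+c*P[:,1],np.full(len(P),z)]
def samp(X):
    uv=proj("top",X).astype(np.float32); return cv2.remap(g,uv[:,:1],uv[:,1:],cv2.INTER_LINEAR).ravel()
f=lambda q:-np.mean(np.clip(samp(pts(q,-2.5))-samp(pts(q,2.5)),-30,120))
best=min(((f((x,y,np.radians(a))),x,y,a) for x in range(595,626,3) for y in range(-120,-80,3) for a in np.arange(6,13,1)))
print(best)
m=minimize(f,[best[1],best[2],np.radians(best[3])],method="Nelder-Mead",options=dict(initial_simplex=np.array([best[1],best[2],np.radians(best[3])])+np.array([[0,0,0],[3,0,0],[0,3,0],[0,0,.02]])))
x,y,a=m.x; print(m.fun,m.x[:2],np.degrees(a))
c,s=np.cos(a),np.sin(a)
w=lambda P:np.array([x+c*P[0]-s*P[1],y+s*P[0]+c*P[1],P[2]])
print("bracket",w((-80,110,165)),"eyelet shut",w((-80,-30,165)))
for n in ("scene","top"): print(n,"pred origin,bracket uv",proj(n,[w((0,0,0)),w((-80,110,165))]).round(1).tolist())
# heights of the rails and table
v,u=np.mgrid[:384,:512]; W=world("top",np.c_[u.ravel(),v.ravel()],d.ravel())
F=np.c_[c*(W[:,0]-x)+s*(W[:,1]-y),-s*(W[:,0]-x)+c*(W[:,1]-y)]
ok=(d.ravel()>0)
for A in((-58,-31,-100,-10),(-58,-31,10,100),(-100,-65,30,85)):
    k=ok&(F[:,0]>A[0])&(F[:,0]<A[1])&(F[:,1]>A[2])&(F[:,1]<A[3]); print(A,np.median(W[k][:,2]))
k=ok&(F[:,0]>-300)&(F[:,0]<-200)&(abs(F[:,1])<100); print("table",np.median(W[k][:,2]))
uv=np.array([[380.6,189.9]]); print("eyelet frame at z150:",[ (c*(P[0]-x)+s*(P[1]-y),-s*(P[0]-x)+c*(P[1]-y)) for P in atz("top",uv,150)])
im=cv2.resize(p,None,fx=4,fy=4,interpolation=cv2.INTER_CUBIC)
for P in pts(m.x,0): cv2.circle(im,tuple(((proj("top",P)[0]+.5)*4).astype(int)),1,(255,0,0),-1)
for Pt in [(-80,110,165),(-80,-30,165),(-80,5,165)]: cv2.circle(im,tuple(((proj("top",w(Pt))[0]+.5)*4).astype(int)),4,(0,255,0),1)
cv2.imwrite("pics/fit.png",im[400:850,1120:1700,::-1])
E
python3 c.py
```

```text
(np.float32(-68.33095), 610, -99, np.int64(10))
-70.0644302368164 [ 609.94655133 -100.04137513] 9.979978815123413
bracket [512.09363717  -5.57017745 165.        ] eyelet shut [ 536.3562028 -143.4517495  165.       ]
scene pred origin,bracket uv [[160.2, 225.0], [202.0, 170.4]]
top pred origin,bracket uv [[341.1, 163.5], [318.2, 184.2]]
(-58, -31, -100, -10) 139.4223721753705
(-58, -31, 10, 100) 140.54172481804056
(-100, -65, 30, 85) 139.77531063379993
table 0.7124036137037206
eyelet frame at z150: [(np.float64(-116.80149083185611), np.float64(-31.115244905147346))]
```

View pics/fit.png

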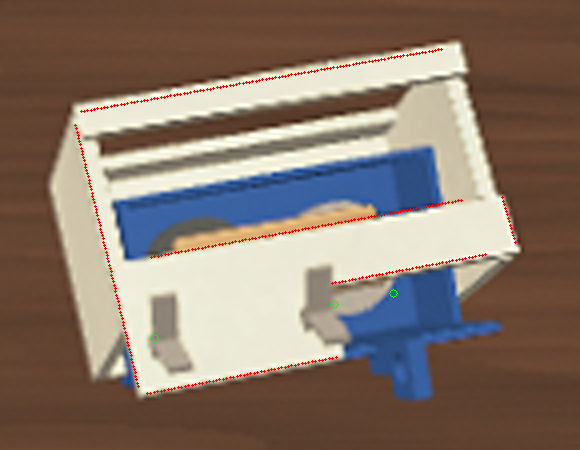

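Frame pose: (610, -100), yaw 10°, z≈0. All independent checks agree within about 2 mm. I'll push the bin first, heading for frame (-175, -36) with the fingers shut.

send_rows(
  targets=[
    [[0, 0, -0.09, 0.0775, -0.235, -0.015, 1], [0, 0, -0.09, 0.0775, -0.235, -0.015, 1], [0, 0, -0.09, 0.0775, -0.235, -0.015, 1], [0, 0, -0.09, 0.0775, -0.235, -0.015, 1], [0, 0, -0.09, 0.0775, -0.235, -0.015, 1], [0, 0, -0.09, 0.0775, -0.235, -0.015, 1], [0, 0, -0.09, 0.0775, -0.235, -0.015, 1], [0, 0, -0.015, 0.0775, -0.235, -0.015, 1], [0, 0, 0, 0.0775, -0.235, -0.015, 1], [0, 0, 0, 0.0775, -0.235, -0.015, 1], [0, 0, 0, 0.0775, -0.235, -0.015, 1], [0, 0, 0, 0.0775, -0.235, -0.015, 1]],
  ],
  grip_force=30,
)

```text
time_s: 2.1
ee_pos: [401.2, -32.7, 178.3]
ee_rot: [179.9, 0.0, 100.0]
force: [0.6, 0.9, 0.3]
gripper_width: 0.7
gripper_force: 0.0
```

send_rows(
  targets=[
    [[0, 0, 0, 0.07, -0.225, -0.046, 1], [0, 0, 0, 0.07, -0.225, -0.046, 1], [0, 0, 0, 0.075, -0.225, -0.046, 1], [0, 0, 0, 0, 0, 0, 1], [0, 0, 0, 0, 0, 0, 1], [0, 0, 0, 0.05, 0.0087, 0, 1], [0, 0, 0, 0.05, 0.0087, 0, 1], [0, 0, 0, 0.05, 0.0087, 0, 1], [0, 0, 0, 0.05, 0.0087, 0, 1]],
  ],
)

```text
time_s: 3.0
ee_pos: [484.4, -157.6, 150.8]
ee_rot: [-180.0, 0.0, 100.1]
force: [-3.0, 0.0, 3.1]
gripper_width: 0.3
gripper_force: 1.3
```

send_rows(
  targets=[
    [[0, 0, 0, 0.02, 0.0035, 0, 1], [0, 0, 0, 0.02, 0.0035, 0, 1], [0, 0, 0, 0.02, 0.0035, 0, 1], [0, 0, 0, 0.015, 0.0026, 0, 1], [0, 0, 0, 0.01, 0.0017, 0, 1], [0, 0, 0, 0, 0, 0, 1]],
  ],
)

```text
time_s: 3.6
ee_pos: [501.1, -155.7, 150.3]
ee_rot: [180.0, 0.0, 100.0]
force: [0.0, -0.3, 0.3]
gripper_width: 0.5
gripper_force: 0.1
```

send_rows(
  targets=[
    [[0, 0, 0, 0.01, 0.0017, 0, 1], [0, 0, 0, 0.01, 0.0017, 0, 1]],
  ],
)

```text
time_s: 3.8
ee_pos: [504.7, -155.1, 150.4]
ee_rot: [-180.0, 0.0, 100.0]
force: [-0.8, -0.5, 0.6]
gripper_width: 0.5
gripper_force: 0.9
```

send_rows(
  targets=[
    [[0, 0, 0, 0.01, 0.0017, 0, 1]],
  ],
)

```text
time_s: 3.9
ee_pos: [506.9, -154.7, 150.4]
ee_rot: [180.0, 0.0, 100.0]
force: [-2.2, 0.1, 1.3]
gripper_width: 0.6
gripper_force: 0.8
```

send_rows(
  targets=[
    [[0, 0, 0, 0.005, 0.0009, 0, 1]],
  ],
)

```text
time_s: 4.0
ee_pos: [508.0, -154.5, 150.4]
ee_rot: [180.0, 0.0, 100.0]
force: [-1.7, -0.4, 1.0]
gripper_width: 0.7
gripper_force: 0.8
```

send_rows(
  targets=[
    [[0, 0, 0, 0.005, 0.0009, 0, 1], [0, 0, 0, 0.005, 0.0009, 0, 1]],
  ],
)

```text
time_s: 4.2
ee_pos: [508.5, -154.4, 150.4]
ee_rot: [-179.8, 0.0, 100.0]
force: [-7.7, -3.6, 4.8]
gripper_width: 0.3
gripper_force: 3.8
```

send_rows(
  targets=[
    [[0, 0, 0, 0.005, 0.0009, 0, 1], [0, 0, 0, 0.005, 0.0009, 0, 1]],
  ],
)

```text
time_s: 4.4
ee_pos: [508.5, -154.4, 150.4]
ee_rot: [-179.6, -0.0, 100.1]
force: [-12.2, -4.2, 8.1]
gripper_width: 0.9
gripper_force: 6.5
```

send_rows(
  targets=[
    [[0, 0, 0, 0.005, 0.0009, 0, 1], [0, 0, 0, 0.005, 0.0009, 0, 1]],
  ],
)

```text
time_s: 4.6
ee_pos: [508.5, -154.4, 150.4]
ee_rot: [-179.3, -0.0, 100.1]
force: [-16.9, -4.7, 11.2]
gripper_width: 0.7
gripper_force: 9.2
```

The bin met its hard stop at frame x = -109.4 (predicted -110.5). I'm backing off and going to the steel pin.

send_rows(
  targets=[
    [[0, 0, 0, -0.15, -0.026, 0, 1], [0, 0, 0, 0, 0, 0.2, 1], [0, 0, 0, 0, 0, 0.2, 1], [0, 0, 0.0707, -0.0075, 0.227, 0, -0.2], [0, 0, 0.0707, -0.0075, 0.227, 0, -0.2], [0, 0, 0.0707, -0.0075, 0.227, 0, -0.2], [0, 0, 0, -0.0075, 0.227, 0, -0.2], [0, 0, 0, -0.0075, 0.227, 0, -0.2], [0, 0, 0, -0.0075, 0.227, 0, -0.2], [0, 0, 0, -0.0075, 0.227, 0, -0.2], [0, 0, 0, -0.0075, 0.227, 0, -0.2], [0, 0, 0, -0.0075, 0.227, 0, -0.2]],
  ],
)

```text
time_s: 5.8
ee_pos: [470.3, 252.5, 230.4]
ee_rot: [179.9, -0.0, 119.1]
force: [1.1, 0.3, -0.1]
gripper_width: 54.5
gripper_force: 0.0
```

send_rows(
  targets=[
    [[0, 0, 0, 0, 0, 0, -0.2], [0, 0, 0, 0, 0, 0, -0.2]],
  ],
)

```text
time_s: 6.0
ee_pos: [470.2, 251.0, 230.0]
ee_rot: [180.0, 0.0, 119.2]
force: [0.0, -1.2, 0.2]
gripper_width: 54.7
gripper_force: 0.0
```

```bash
cat > d.py <<'E'
from h import *
p,d=optics.grab_frame("scene"); t,_=optics.grab_frame("top")
for n in("eyelet","bracket_line"):
    for c in("scene","top"): print(c,n,[(round(o["conf"],2),np.round(o["at"],1)) for o in optics.place_of(c,n)[:2]])
print("expected eyelet",proj("scene",[536.4,-143.5,165]),proj("top",[536.4,-143.5,165]))
K=[(474.3+l*.4862,243.4-l*.8738,7) for l in(-85,0,85)]; print(proj("scene",K).round(1).tolist())
im=np.hstack([cv2.resize(p[120:300,120:350],(690,540))]); cv2.imwrite("pics/chk1.png",im[...,::-1])
print(env.state()["ee_pos"],env.state()["gripper_width"],env.state()["ee_rot"])
E
python3 d.py
```

```text
scene eyelet [(0.55, array([161.7, 165.3]))]
top eyelet [(0.93, array([379.7, 171.3]))]
scene bracket_line [(0.61, array([199. , 166.4]))]
top bracket_line [(0.55, array([320.5, 181.9]))]
expected eyelet [[159.60691503 162.08084397]] [[377.94637334 172.81043404]]
[[314.6, 237.3], [284.3, 236.5], [254.1, 235.7]]
[470.53022959 248.9223456  230.54536022] 54.74183725299483 [1.79976509e+02 1.65628924e-03 1.19000259e+02]
```

View pics/chk1.png

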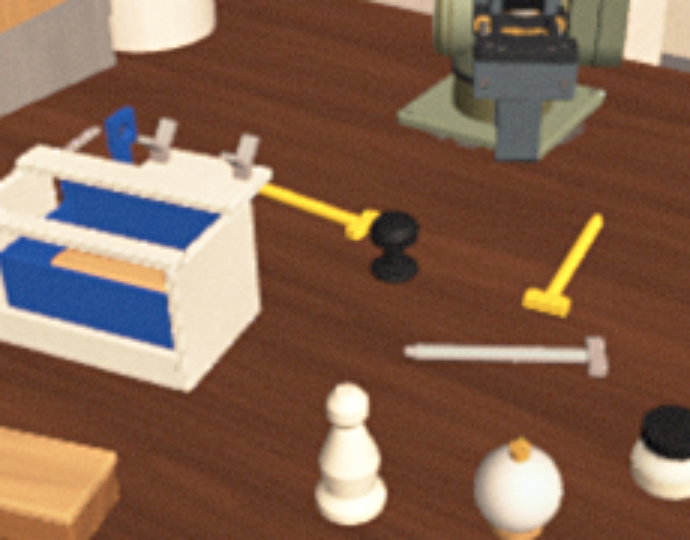

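The bin is shut: the lug at (122,135) is in line with the brackets. The steel pin at (405–605, 353) agrees with the measurement, and the bauble and figurine are untouched. Descending.

send_rows(
  targets=[
    [[0, 0, 0, 0, 0, -0.23, -0.2], [0, 0, 0, 0, 0, -0.23, -0.2], [0, 0, 0, 0, 0, -0.23, -0.2], [0, 0, 0, 0, 0, -0.23, -0.2], [0, 0, 0, 0, 0, -0.15, -0.2], [0, 0, 0, 0, 0, -0.055, -0.2], [0, 0, 0, 0, 0, 0, -0.2], [0, 0, 0, 0, 0, -0.005, -0.2], [0, 0, 0, 0, 0, 0, -0.2]],
  ],
)

```text
time_s: 7.2
ee_pos: [471.7, 250.6, 6.2]
ee_rot: [179.8, 0.0, 119.1]
force: [0.4, 0.5, 0.2]
gripper_width: 54.8
gripper_force: 0.0
```

send_rows(
  targets=[
    [[0, 0, 0, 0, 0, -0.015, -0.2], [0, 0, 0, 0, 0, 0, -0.2]],
  ],
  grip_force=40,
)

```text
time_s: 7.4
ee_pos: [470.6, 250.2, 2.0]
ee_rot: [179.9, 0.0, 119.1]
force: [-0.2, 0.2, -0.5]
gripper_width: 54.9
gripper_force: 0.0
```

send_rows(
  targets=[
    [[0, 0, 0, 0, 0, 0, 1], [0, 0, 0, 0, 0, 0, 1], [0, 0, 0, 0, 0, 0, 1], [0, 0, 0, 0, 0, 0, 1], [0, 0, 0, 0, 0, 0, 1]],
  ],
  grip_force=40,
)

```text
time_s: 7.9
ee_pos: [470.3, 250.0, 1.4]
ee_rot: [180.0, 0.0, 119.1]
force: [0.1, -0.6, -0.6]
gripper_width: 17.7
gripper_force: 0.0
```

send_rows(
  targets=[
    [[0, 0, 0, 0, 0, 0, 1], [0, 0, 0, 0, 0, 0, 1], [0, 0, 0, 0, 0, 0, 1], [0, 0, 0, 0, 0, 0.05, 1], [0, 0, 0, 0, 0, 0.15, 1], [0, 0, 0, 0, 0, 0.2, 1], [0, 0, 0, 0, 0, 0.2, 1], [0, 0, 0, 0, 0, 0.2, 1], [0, 0, 0, 0, 0, 0.2, 1], [0, 0, 0, 0, 0, 0.1, 1], [0, 0, 0, 0, 0, 0, 1]],
  ],
)

```text
time_s: 9.0
ee_pos: [471.7, 250.7, 225.2]
ee_rot: [179.6, 0.0, 119.1]
force: [0.2, 0.8, -1.7]
gripper_width: 12.9
gripper_force: 40.0
```

send_rows(
  targets=[
    [[0, 0, -0.0707, 0.0336, -0.2075, 0, 1], [0, 0, -0.0707, 0.0336, -0.2075, 0, 1], [0, 0, -0.0707, 0.0336, -0.2075, 0, 1], [0, 0, 0, 0.0336, -0.2075, 0, 1], [0, 0, 0, 0.0336, -0.2075, 0, 1], [0, 0, 0, 0.0336, -0.2075, 0, 1], [0, 0, 0, 0.0336, -0.2075, 0, 1], [0, 0, 0, 0, 0, 0, 1], [0, 0, 0, 0, 0, 0, 1], [0, 0, 0, 0, 0, 0, 1]],
  ],
)

```text
time_s: 10.0
ee_pos: [516.5, -39.6, 220.3]
ee_rot: [-179.9, -0.1, 100.0]
force: [-0.2, 0.4, -1.6]
gripper_width: 13.3
gripper_force: 40.0
```

```bash
cat > e.py <<'E'
from h import *
import sys
s=env.state(); print(s["ee_pos"].round(1),s["ee_rot"].round(1),s["force"].round(1),s["gripper_width"])
P=[]
a=np.radians(9.98); c_,s_=np.cos(a),np.sin(a)
e=s["ee_pos"]; f=np.array([c_*(e[0]-609.95)+s_*(e[1]+100.04),-s_*(e[0]-609.95)+c_*(e[1]+100.04)]); print("tcp frame",f.round(1))
w=lambda x,y,z:(609.95+c_*x-s_*y,-100.04+s_*x+c_*y,z)
gx=float(sys.argv[2]) if len(sys.argv)>2 else -8
tip=w(f[0],f[1]-85+gx,e[2]+5); sh=w(f[0],f[1]+85+gx,e[2]+5)
ims=[]
for c in("scene","top"):
    p,d=optics.grab_frame(c); ims.append(p)
    print(c,"exp tip,shoulder",proj(c,[tip,sh]).round(1).tolist(),[(round(o["conf"],2),np.round(o["at"],1)) for o in optics.place_of(c,"pin_tip")[:2]])
A=cv2.resize(ims[0][120:240,130:260],(520,480),interpolation=cv2.INTER_CUBIC); B=cv2.resize(ims[1][140:260,270:340],(280,480),interpolation=cv2.INTER_CUBIC) if 0 else cv2.resize(ims[1][150:250,300:400],(280,280),interpolation=cv2.INTER_CUBIC)
B=np.vstack([B,np.zeros((200,280,3),np.uint8)])
cv2.imwrite(f"pics/{sys.argv[1]}.png",np.hstack([A,B])[...,::-1])
E
python3 e.py g1
```

```text
[516.5 -39.6 220.3] [-1.799e+02 -1.000e-01  1.000e+02] [-0.2  0.4 -1.6] 13.321257020542815
tcp frame [-81.6  75.7]
scene exp tip,shoulder [[161.0, 143.6], [214.6, 153.2]] [(0.77, array([318.9, 192.2])), (0.74, array([199.1, 177.5]))]
top exp tip,shoulder [[380.8, 166.7], [303.3, 181.3]] [(0.84, array([142.8, 304.8]))]
```

View pics/g1.png

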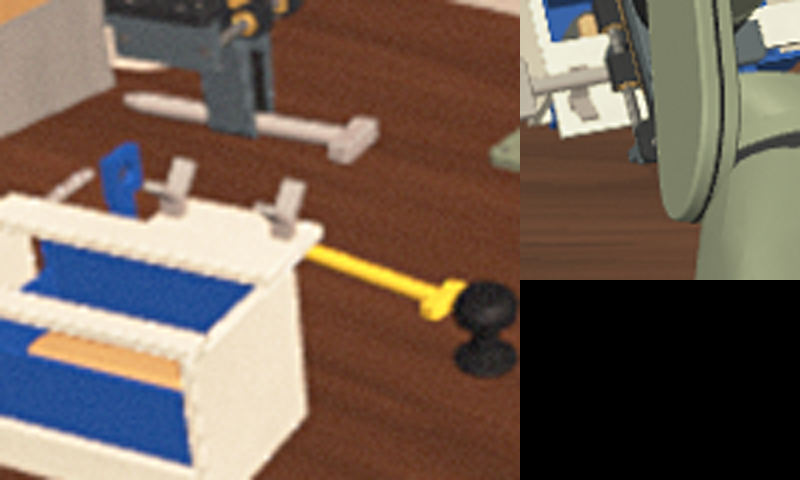

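The pin is held level, with its tip at crop (127,100) and shoulder at (335,140), as predicted to about 1 px. Tip at frame y ≈ -17 is clear of the lug. Lowering into the brackets.

send_rows(
  targets=[
    [[0, 0, 0, 0, 0, -0.12, 1], [0, 0, 0, 0, 0, -0.1, 1], [0, 0, 0, 0, 0, -0.03, 1], [0, 0, 0, 0, 0, 0, 1], [0, 0, 0, 0, 0, 0, 1]],
  ],
)

```text
time_s: 10.7
ee_pos: [518.0, -40.3, 172.2]
ee_rot: [179.9, 0.0, 100.0]
force: [0.7, 0.5, -1.4]
gripper_width: 13.0
gripper_force: 40.0
```

send_rows(
  targets=[
    [[0, 0, 0, 0, 0, -0.01, 1], [0, 0, 0, 0, 0, -0.01, 1], [0, 0, 0, 0, 0, 0, 1]],
  ],
)

```text
time_s: 11.0
ee_pos: [517.3, -40.5, 167.5]
ee_rot: [180.0, 0.0, 100.0]
force: [-0.5, -0.3, -2.7]
gripper_width: 12.9
gripper_force: 40.0
```

send_rows(
  targets=[
    [[0, 0, 0, 0, 0, -0.01, 1], [0, 0, 0, 0, 0, -0.01, 1], [0, 0, 0, 0, 0, 0, 1]],
  ],
)

```text
time_s: 11.3
ee_pos: [517.1, -40.5, 163.0]
ee_rot: [-180.0, -0.0, 100.0]
force: [-0.0, -0.5, -0.5]
gripper_width: 13.2
gripper_force: 40.0
```

send_rows(
  targets=[
    [[0, 0, 0, 0, 0, -0.005, 1], [0, 0, 0, 0, 0, -0.005, 1], [0, 0, 0, 0, 0, 0, 1]],
  ],
)

```text
time_s: 11.6
ee_pos: [517.2, -40.5, 161.2]
ee_rot: [-180.0, -0.0, 100.0]
force: [0.0, -1.0, -1.5]
gripper_width: 13.3
gripper_force: 40.0
```

send_rows(
  targets=[
    [[0, 0, 0, 0, 0, -0.005, 1], [0, 0, 0, 0, 0, 0, 1]],
  ],
)

```text
time_s: 11.8
ee_pos: [517.4, -40.5, 160.3]
ee_rot: [180.0, 0.0, 100.0]
force: [-0.1, 0.1, -1.6]
gripper_width: 13.1
gripper_force: 40.0
```

send_rows(
  targets=[
    [[0, 0, 0, 0, 0, -0.005, 1], [0, 0, 0, 0, 0, 0, 1]],
  ],
)

```text
time_s: 12.0
ee_pos: [517.8, -40.5, 159.7]
ee_rot: [179.9, 0.0, 100.0]
force: [-0.8, -0.5, 0.2]
gripper_width: 13.3
gripper_force: 40.0
```

send_rows(
  targets=[
    [[0, 0, 0, 0, 0, -0.005, 1], [0, 0, 0, 0, 0, 0, 1]],
  ],
)

```text
time_s: 12.2
ee_pos: [518.0, -40.4, 159.3]
ee_rot: [179.9, 0.0, 100.0]
force: [-0.6, 0.5, 4.5]
gripper_width: 13.0
gripper_force: 40.0
```

The pin is seating (about 4.5 N up) and centring toward +x. I'll nudge +x slightly, then slide.

send_rows(
  targets=[
    [[0, 0, 0, 0.005, 0.0009, 0, 1], [0, 0, 0, 0, 0, -0.002, 1], [0, 0, 0, 0, 0, 0, 1]],
  ],
)

```text
time_s: 12.5
ee_pos: [518.1, -40.4, 159.3]
ee_rot: [180.0, 0.0, 100.0]
force: [-3.1, -0.4, 8.5]
gripper_width: 13.3
gripper_force: 40.0
```

send_rows(
  targets=[
    [[0, 0, 0, 0.0026, -0.0148, 0, 1], [0, 0, 0, 0.0026, -0.0148, 0, 1], [0, 0, 0, 0.0017, -0.0098, 0, 1], [0, 0, 0, 0, 0, 0, 1]],
  ],
)

```text
time_s: 12.9
ee_pos: [518.8, -45.2, 159.1]
ee_rot: [-180.0, -0.4, 99.9]
force: [-4.7, 8.7, 10.0]
gripper_width: 13.4
gripper_force: 40.0
```

send_rows(
  targets=[
    [[0, 0, 0, -0.003, -0.0005, 0.008, 1], [0, 0, 0, 0, 0, 0, 1]],
  ],
)

```text
time_s: 13.1
ee_pos: [519.1, -48.1, 159.6]
ee_rot: [180.0, -0.0, 100.0]
force: [-0.1, 2.0, 1.9]
gripper_width: 13.3
gripper_force: 40.0
```

send_rows(
  targets=[
    [[0, 0, 0, 0.0017, -0.0098, 0, 1], [0, 0, 0, 0.0017, -0.0098, 0, 1], [0, 0, 0, 0, 0, 0, 1]],
  ],
)

```text
time_s: 13.4
ee_pos: [519.9, -52.4, 159.5]
ee_rot: [180.0, -0.0, 100.0]
force: [1.3, 2.4, 1.9]
gripper_width: 13.0
gripper_force: 40.0
```

send_rows(
  targets=[
    [[0, 0, 0, 0.0026, -0.0148, 0, 1], [0, 0, 0, 0.0026, -0.0148, 0, 1], [0, 0, 0, 0, 0, 0, 1]],
  ],
)

```text
time_s: 13.7
ee_pos: [521.0, -58.9, 159.5]
ee_rot: [180.0, 0.0, 100.0]
force: [1.3, 1.1, 0.2]
gripper_width: 13.1
gripper_force: 40.0
```

send_rows(
  targets=[
    [[0, 0, 0, 0.0026, -0.0148, 0, 1], [0, 0, 0, 0.0026, -0.0148, 0, 1], [0, 0, 0, 0, 0, 0, 1]],
  ],
)

```text
time_s: 14.0
ee_pos: [522.0, -64.8, 159.5]
ee_rot: [180.0, 0.0, 100.0]
force: [0.5, 0.9, 0.4]
gripper_width: 12.7
gripper_force: 40.0
```

send_rows(
  targets=[
    [[0, 0, 0, 0.0026, -0.0148, 0, 1], [0, 0, 0, 0.0026, -0.0148, 0, 1], [0, 0, 0, 0, 0, 0, 1]],
  ],
)

```text
time_s: 14.3
ee_pos: [523.0, -70.6, 159.5]
ee_rot: [180.0, 0.0, 100.0]
force: [1.8, 1.0, -0.1]
gripper_width: 13.0
gripper_force: 40.0
```

Tip is about 24 mm through the eyelet plane with low force. The fingers are near the inner bracket, so I'll regrip further back and finish the slide.

send_rows(
  targets=[
    [[0, 0, 0, 0, 0, 0, 0.3], [0, 0, 0, 0, 0, 0, 0.3], [0, 0, 0, 0, 0, 0, 0.3], [0, 0, 0, -0.0104, 0.059, 0, 0.3], [0, 0, 0, -0.0104, 0.059, 0, 0.3], [0, 0, 0, 0, 0, 0, 0.3]],
  ],
)

```text
time_s: 14.9
ee_pos: [518.2, -44.6, 159.6]
ee_rot: [-180.0, -0.0, 100.1]
force: [-1.2, -0.3, -0.1]
gripper_width: 32.0
gripper_force: 0.0
```

send_rows(
  targets=[
    [[0, 0, 0, 0, 0, 0, 1], [0, 0, 0, 0, 0, 0, 1], [0, 0, 0, 0, 0, 0, 1], [0, 0, 0, 0, 0, 0, 1], [0, 0, 0, 0, 0, 0, 1]],
  ],
  grip_force=25,
)

```text
time_s: 15.4
ee_pos: [519.0, -46.4, 159.6]
ee_rot: [180.0, -0.0, 100.0]
force: [0.4, 0.8, 0.8]
gripper_width: 13.3
gripper_force: 25.0
```

send_rows(
  targets=[
    [[0, 0, 0, 0.0026, -0.0148, 0, 1], [0, 0, 0, 0.0026, -0.0148, 0, 1], [0, 0, 0, 0, 0, 0, 1]],
  ],
)

```text
time_s: 15.7
ee_pos: [519.9, -52.5, 159.7]
ee_rot: [180.0, -0.0, 100.0]
force: [0.2, 2.4, 1.2]
gripper_width: 13.2
gripper_force: 25.0
```

Remaining travel is about 5 mm, so I'll advance in 1–2 mm steps until it stops.

send_rows(
  targets=[
    [[0, 0, 0, 0.0017, -0.0098, 0, 1], [0, 0, 0, 0, 0, 0, 1]],
  ],
)

```text
time_s: 15.9
ee_pos: [520.2, -54.3, 159.7]
ee_rot: [180.0, -0.0, 100.0]
force: [-0.3, 3.3, 1.7]
gripper_width: 13.4
gripper_force: 25.0
```

send_rows(
  targets=[
    [[0, 0, 0, 0.0017, -0.0098, 0, 1], [0, 0, 0, 0, 0, 0, 1]],
  ],
)

```text
time_s: 16.1
ee_pos: [520.5, -56.3, 159.7]
ee_rot: [180.0, -0.0, 100.0]
force: [-0.1, 3.7, 2.3]
gripper_width: 13.2
gripper_force: 25.0
```

send_rows(
  targets=[
    [[0, 0, 0, 0.0009, -0.0049, 0, 1], [0, 0, 0, 0, 0, 0, 1]],
  ],
)

```text
time_s: 16.3
ee_pos: [520.7, -57.1, 159.7]
ee_rot: [180.0, -0.0, 100.0]
force: [0.2, 4.7, 2.2]
gripper_width: 13.3
gripper_force: 25.0
```

send_rows(
  targets=[
    [[0, 0, 0, 0.0009, -0.0049, 0, 1], [0, 0, 0, 0, 0, 0, 1]],
  ],
)

```text
time_s: 16.5
ee_pos: [520.9, -58.2, 159.7]
ee_rot: [180.0, -0.0, 100.0]
force: [-0.0, 4.4, 2.7]
gripper_width: 13.1
gripper_force: 25.0
```

send_rows(
  targets=[
    [[0, 0, 0, 0.0009, -0.0049, 0, 1], [0, 0, 0, 0, 0, 0, 1]],
  ],
)

```text
time_s: 16.7
ee_pos: [521.0, -58.7, 159.6]
ee_rot: [180.0, -0.1, 100.0]
force: [-0.1, 5.4, 3.0]
gripper_width: 13.4
gripper_force: 25.0
```

send_rows(
  targets=[
    [[0, 0, 0, 0.0009, -0.0049, 0, 1], [0, 0, 0, 0, 0, 0, 1]],
  ],
)

```text
time_s: 16.9
ee_pos: [521.0, -58.8, 159.6]
ee_rot: [180.0, -0.2, 100.0]
force: [-0.3, 9.8, 3.3]
gripper_width: 13.4
gripper_force: 25.0
```

```bash
python3 e.py g2 -22
```

```text
[521.  -58.8 159.6] [180.   -0.2 100. ] [-0.3  9.8  3.3] 13.378476815259463
tcp frame [-80.5  56.1]
scene exp tip,shoulder [[153.7, 160.9], [204.9, 171.0]] [(0.7, array([321. , 192.9])), (0.69, array([197.9, 177.7]))]
top exp tip,shoulder [[386.6, 171.4], [314.2, 185.1]] [(0.94, array([143.3, 305.6])), (0.88, array([217.9, 329.4]))]
```

View pics/g2.png

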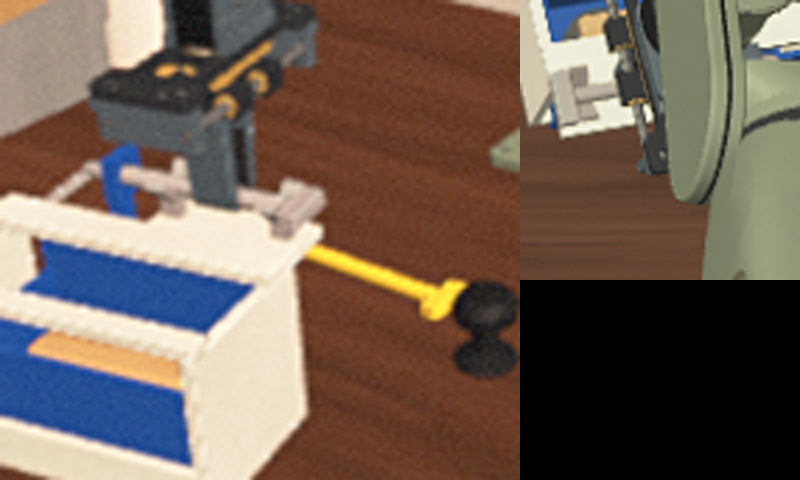

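The shank passes through the lug at crop (120,180) and the crossbar at (300,205) sits at the outer bracket. The motion has stopped with the force rising. One last small press, then release and retreat upward.

send_rows(
  targets=[
    [[0, 0, 0, 0.0009, -0.0049, 0, 1], [0, 0, 0, 0, 0, 0, 1]],
  ],
)

```text
time_s: 17.3
ee_pos: [521.0, -58.8, 159.6]
ee_rot: [180.0, -0.3, 100.0]
force: [-0.8, 11.7, 4.0]
gripper_width: 13.4
gripper_force: 25.0
```

send_rows(
  targets=[
    [[0, 0, 0, 0, 0, 0, 0.3], [0, 0, 0, 0, 0, 0, 0.3], [0, 0, 0, 0, 0, 0, 0.3], [0, 0, 0, 0, 0, 0.03, 0.3], [0, 0, 0, 0, 0, 0.1, 0.3], [0, 0, 0, 0, 0, 0.2, 0.3], [0, 0, 0, 0, 0, 0.2, 0.3], [0, 0, 0, -0.1, 0.2, 0.05, 0.3], [0, 0, 0, -0.1, 0.2, 0, 0.3], [0, 0, 0, -0.1, 0.2, 0, 0.3], [0, 0, 0, -0.1, 0.2, 0, 0.3], [0, 0, 0, -0.1, 0.2, 0, 0.3]],
  ],
)

```text
time_s: 18.5
ee_pos: [420.5, 139.8, 276.1]
ee_rot: [179.9, 0.0, 100.0]
force: [0.6, 0.4, -0.1]
gripper_width: 32.2
gripper_force: 0.0
```

send_rows(
  targets=[
    [[0, 0, 0, -0.1, 0.2, 0, 0.3], [0, 0, 0, -0.1, 0.2, 0, 0.3], [0, 0, 0, 0, 0, 0, 0.3], [0, 0, 0, 0, 0, 0, 0.3]],
  ],
)

```text
time_s: 18.9
ee_pos: [381.2, 219.1, 275.9]
ee_rot: [179.9, 0.1, 100.2]
force: [-0.6, -0.9, 0.1]
gripper_width: 31.8
gripper_force: 0.0
```

```bash
cat > f.py <<'E'
from h import *
a=np.radians(9.98); c_,s_=np.cos(a),np.sin(a); w=lambda x,y,z:(609.95+c_*x-s_*y,-100.04+s_*x+c_*y,z)
t,_=optics.grab_frame("top"); p,_=optics.grab_frame("scene")
for c in("top","scene"): print(c,"home tip, crossbar end",proj(c,[w(-80,-60,165),w(-80,126,172)]).round(1).tolist(),[(round(o["conf"],2),np.round(o["at"],1)) for o in optics.place_of(c,"pin_tip")[:4]])
B=cv2.resize(t[140:230,290:410],(640,480),interpolation=cv2.INTER_CUBIC)
for q in (w(-80,-60,165),w(-102,126,172),w(-102,110,172),w(-58,110,172)):
    u=(proj("top",q)[0]+.5-[290,140])*5.333; cv2.circle(B,tuple(u.astype(int)),3,(255,0,0),1)
cv2.imwrite("pics/fin.png",B[...,::-1]); print(env.state()["ee_pos"],env.state()["force"])
E
python3 f.py
```

```text
top home tip, crossbar end [[390.4, 170.5], [311.7, 184.7]] [(0.96, array([141.7, 306.3])), (0.93, array([388.9, 170.3])), (0.86, array([377.9, 266.9]))]
scene home tip, crossbar end [[151.0, 160.4], [206.9, 169.2]] [(0.81, array([150.3, 161.7])), (0.64, array([367.3, 215. ])), (0.63, array([318.2, 191.7])), (0.56, array([199., 176.]))]
[382.0512484  217.66249349 275.60163038] [-0.75626566 -0.56057455  0.77338389]
```

View pics/fin.png

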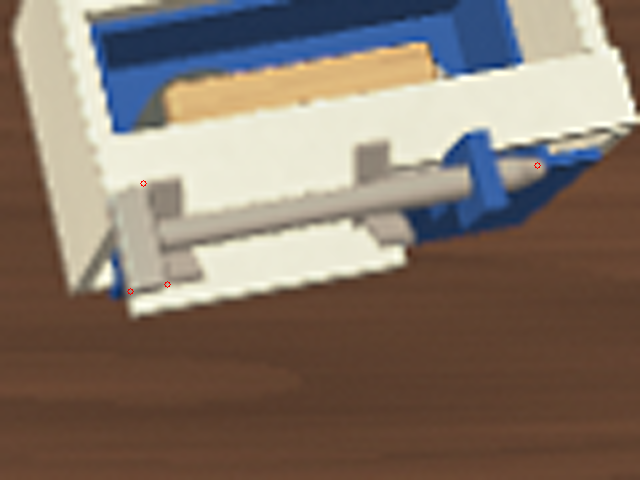

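The pin lies in both notches and passes through the lug. Its tip, at about (540,165), is on the predicted home mark, and the crossbar touches the outer bracket. Handing in.

```bash
python3 -c "
from workcell import env
print(env.job_done())"
```

```text
the job is handed in; nothing more can be done
None
```

The bin is swung fully shut and the steel pin lies in both brackets, through the eyelet, with its crossbar home against the outer bracket. The bauble and figurine were not touched, and I handed the job in at about 19 s; no verdict came back.

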